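# Serve the round rice cracker on the turner

## Robot

A 6-joint arm with a two-finger parallel gripper is mounted at the origin on the work surface. World frame = base frame: x ahead of the robot, y to its left, z up, the work surface at z = 0. Lengths are in m, angles in rad, forces in N, time in s.
With the tool pointing down it reaches from about 0.425 to 0.95 m from the base axis. Payload 14.7 kg.
Tool frame: the origin (TCP) lies between the finger pads; the fingertips stand 25 mm ahead of it and the grasp point (between the pads) lies 6 mm ahead of it; y points along the fingers, z is the direction in which the jaws open and shut, and the axes are right-handed (so a half turn about y gives the same grasp; the last joint's range is limited). The gripper opens to 85 mm and grips with 20 to 120 N. Pads are 22 mm wide; open, the fingers measure 114 mm over their backs; the gripper's body (76 mm by 85 mm) begins 54 mm behind the grasp point. The pads swing forward as they close: fully open they stand 13 mm farther back than shut.
Start: joints at [1.189, 0.48, 1.596, -0, 1.065, -0.047], TCP at [0.214, 0.614, 0.256] pointing down, gripper open.
Joint ranges: [-2.75, 2.75], [-0.82, 2.05], [0.23, 2.67], [-1.56, 4.7], [0.09, 2.69], [-2.92, 2.92]. Speed limits (rad/s): [1.89, 1.89, 2.39, 3.01, 3.01, 3.01].

## Interface

Orientations are given as a rotation vector (axis times angle).
In Python, from bench import * gives the robot as it stands. The module is installed in compiled form; this text tells all that it offers. Calls block until the motion is done:
- move_to(position, orientation): joint-space move of the TCP to a pose.
- move_linear(position, ori=None, rate=0.15, stop_force=None): straight line of the TCP; ori=None keeps the orientation; rate is the mean speed in m/s. With stop_force (N) it stops when the force on the tool has changed by that much, and returns True; else False.
- set_joints(angles): joint-space move.
- open_jaws() and clamp(effort=None): open the fingers fully, or close them until they stop; effort is the grip in N (None keeps the last).
- wait(seconds).
- ik(position, orientation): joint angles nearest the present ones, or None.
- get_image(name): name is "side" or "top"; returns a dict with "frame" (384x512x3 uint8, red, green, blue), "mtx" (3x3 intrinsics, pixels), "dist" ([k1, k2, p1, p2, k3] as OpenCV has them; the pictures are not rectified), "rvec" (rotation vector, rad) and "tvec" (3), from world to camera coordinates, as OpenCV has them. Camera axes: x right, y down, z forward; pixel columns grow to the right and rows downward; lengths in m; the calibration is good to about 2 mm. A picture is of the moment at which its call begins. There is no depth.
A pose or a line that the arm cannot do raises Unreachable and nothing moves.
- close_job(): hands the job in, once; it reports no verdict.
Readings, each from a call of its own:
- read_t(): time.
- read_q(): joint angles.
- read_joint_velocities(): joint speeds.
- read_joint_efforts(): joint torques, N m.
- read_ee_pos(): TCP position.
- read_orientation(): TCP orientation.
- read_ft_force(): force on the tool from outside, world axes, zero at the start.
- read_ft_torque(): the same for the moment, N m.
- read_gripper_width(): finger opening in m.
Only numpy, scipy, OpenCV 4.12 (cv2) and the standard library are available. Lean on these libraries where they do the work, as an engineer would, in place of code of your own. Each camera call takes 0.05 s, during which the arm holds its last target.

## Task

Two big rice crackers have been toasted and lie on the wire rack. Pick up the turner by its handle, slide its blade under the round cracker (not the square one), lift the cracker off the rack without the gripper touching it, and lower it onto the middle of the wooden serving board. Let go only once the turner rests on the board, and leave it there with its blade flat on the board and the cracker lying on the blade.

Things in the scene. Friction and masses are not known exactly. Their poses are not given: they have to be found in the camera images.
- turner: Steel turner (spatula), 140 g, standing on its flat blade. Origin: centre of the blade's underside; z up, +y from handle to front edge. Blade 64 mm (x) by 110 (y), 3 thick. A neck rises from its back end to a level wooden handle: a block 22 mm wide (x), 90 long (y -165 to -75), 24 high (z 45 to 69), centre (0, -120, 57) mm.
- round_cracker: Round, hard, flat brown rice cracker, 120 mm across, 12 mm thick, about 70 g. Origin: centre of its underside. It lies loose on either place of the rack; a square cracker (108 mm, same thickness and colour) lies on the other.
- rack: Fixed wire rack, 250 mm (x) by 150 (y). Origin: its middle, at table height; z up. Places at x = -75 and +75, y = 0. There a cracker bridges two wires along y, tops 34 mm above the table, with a free lane 84 mm wide and 34 high between them, under the cracker. The lane is open at the front (y = -66) and closed behind (y = 78, wires to 47 high): a blade slides in level towards +y.
- board: Light wooden serving board, fixed, 200 mm (x) by 180 mm (y), 18 mm thick. Origin: centre of its underside, at table height; z up.
There are look-alikes about, which are no part of the job. Leave any purple look-alike of the turner alone. What is shaped like the round_cracker but pink is not meant.

How it is judged:
On the way, in this order (a step that is already met when the one before it is completed fails the run):
1. the round cracker is lifted clear of the rack on the blade of the turner (height (world z) of round_cracker above 0.06 m and contact force between round_cracker and turner above 0.2 N and horizontal distance between round_cracker and turner below 0.045 m and angle between round_cracker's own z axis and vertical below 0.35 rad), for 0.2 s.
2. the turner, still in the gripper and with the cracker on it, is lowered onto the board (blade centre less than 15 mm above the board's top) (contact force between the fingers and turner above 1 N and z of turner in the frame of board below 0.033 m and horizontal distance between round_cracker and board below 0.05 m and horizontal distance between round_cracker and turner below 0.045 m and contact force between round_cracker and turner above 0.1 N), for 0.1 s.
At the end, for the whole second after the job is handed in: The turner lies released and at rest, its blade flat on the board (tilt under 7 degrees), and the round cracker lies flat (under 10 degrees) and still on the blade, its centre within 45 mm of the blade's centre and within 50 mm of the middle of the board (horizontal distance between round_cracker and board below 0.05 m and horizontal distance between round_cracker and turner below 0.045 m and contact force between round_cracker and turner above 0.1 N and contact force between turner and board above 0.2 N and z of turner in the frame of board between 0.012 and 0.026 m and angle between turner's own z axis and vertical below 0.12 rad and angle between round_cracker's own z axis and vertical below 0.17 rad and linear speed of each of turner, round_cracker below 0.03 m/s); the robot touches nothing.
It fails at once if the gripper's fingers touch the round cracker (contact force between the fingers and round_cracker above 0.5 N).
It also fails if it takes over 58 s, if anything falls off the work surface, if the arm or the gripper's body presses on something with over 40 N, if the wrist force passes 120 N, or if a joint passes its speed limit or range.

## Working session

There is one attempt and no reset: what is moved stays moved. The work goes in short steps, each a Python script; the robot and the scene stay as the last script left them, time stands still between calls to the robot, and variables do not carry over. Pictures are saved under pics/ and viewed, and the job is handed in when it is done.

```bash
mkdir -p pics
python3 - <<'E'
from bench import *
import cv2
for n in("top","side"):
    d=get_image(n); cv2.imwrite(f"pics/{n}0.png",d["frame"][:,:,::-1]); print(n,d["mtx"].tolist(),d["dist"],d["rvec"],d["tvec"])
    R=cv2.Rodrigues(d["rvec"])[0]; print(-R.T@d["tvec"])
print(read_t(),read_orientation(),read_ee_pos(),read_gripper_width())
E
```

```text
top [[415.14320499258207, 0.0, 247.08763403637636], [0.0, 415.14320499258207, 190.5608954868431], [0.0, 0.0, 1.0]] [-0.12890291  0.          0.          0.          0.        ] [ 2.12006863 -2.13412072  0.20394487] [0.116594   0.47611568 1.1130936 ]
[0.26393705 0.12114861 1.18106643]
side [[499.96402366254614, 0.0, 250.76892632535325], [0.0, 499.96402366254614, 195.56827037444117], [0.0, 0.0, 1.0]] [0.02630545 0.         0.         0.         0.        ] [ 2.2810642  -0.86653508  0.30277176] [-0.25697968  0.36400496  1.19503026]
[-0.13170928 -0.57443909  1.13106493]
0.1 [-1.55576312  0.26296718 -0.26261978] [0.21343745 0.6136253  0.25576472] 0.08579735599691746
```

View pics/top0.png

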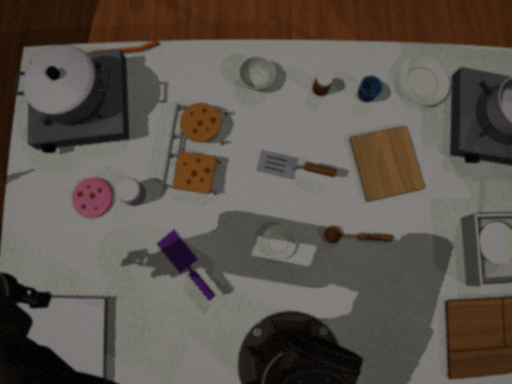

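View pics/side0.png

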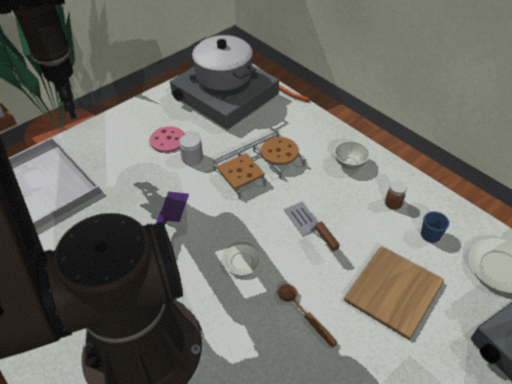

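Run:
```python
import cv2
a=cv2.imread("pics/top0.png")
cv2.imwrite("pics/c1.png",cv2.resize(a[90:205,150:350],None,fx=4,fy=4,interpolation=cv2.INTER_CUBIC))
cv2.imwrite("pics/c2.png",cv2.resize(a[110:384,340:512],None,fx=2.1,fy=2.1,interpolation=cv2.INTER_CUBIC))
b=cv2.imread("pics/side0.png")
cv2.imwrite("pics/c3.png",cv2.resize(b[120:345,200:450],None,fx=2.6,fy=2.6,interpolation=cv2.INTER_CUBIC))
```

```text
(no output)
```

View pics/c1.png

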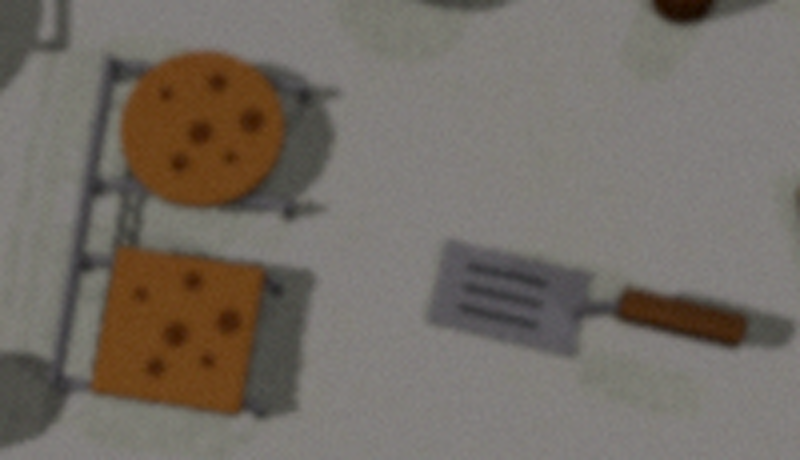

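View pics/c2.png

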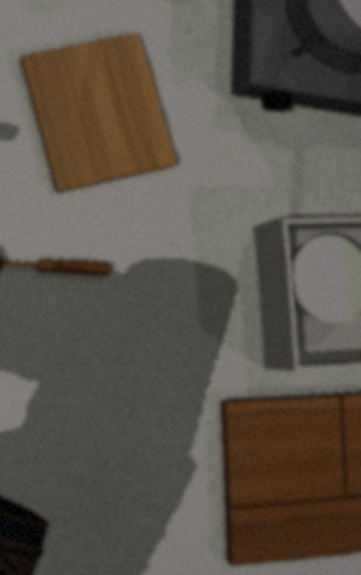

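View pics/c3.png

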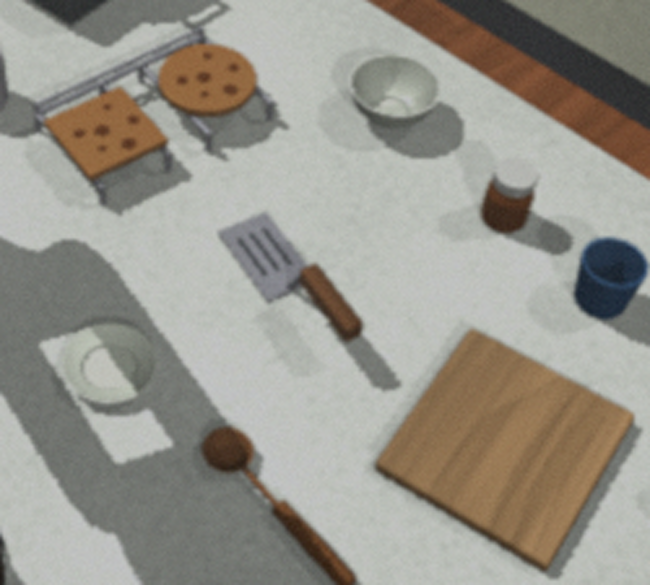

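```bash
cat > h.py <<'E'
import numpy as np,cv2,pickle
from scipy.spatial.transform import Rotation as Ro
def ray(d,px,z):
    px=np.atleast_2d(np.array(px,float))
    u=cv2.undistortPoints(px[:,None],np.array(d["mtx"]),np.array(d["dist"]))[:,0]
    R=cv2.Rodrigues(np.array(d["rvec"]))[0];c=-R.T@np.array(d["tvec"]).ravel()
    v=np.c_[u,np.ones(len(u))]@R
    return c+v*((z-c[2])/v[:,2])[:,None]
def proj(d,P):
    return cv2.projectPoints(np.array(P,float),np.array(d["rvec"]),np.array(d["tvec"]),np.array(d["mtx"]),np.array(d["dist"]))[0][:,0]
def crop(p,s,o): p=np.array(p,float); return (p+.5)/s-.5+np.array(o)
E
python3 - <<'E'
from bench import *
from h import *
np.set_printoptions(precision=4,suppress=True)
t=get_image("top");s=get_image("side")
pickle.dump((t,s),open("cal.pkl","wb"))
C=lambda p:crop(p,4,(150,90)); D=lambda p:crop(p,2.1,(340,110)); S=lambda p:crop(p,2.6,(200,120))
def sh(n,cam,p,z):
    r=ray(cam,p,z);print(n,r[:,:2].tolist() if 0 else "\n",r[:,:2],"mean",r[:,:2].mean(0), "sides",np.linalg.norm(np.diff(np.r_[r,r[:1]],axis=0),axis=1), "dirs",np.degrees(np.arctan2(*np.diff(np.r_[r,r[:1]],axis=0)[:,[1,0]].T)))
sh("blade t",t,C([(447,240),(592,272),(577,356),(430,322)]),.003)
sh("handle t",t,C([(623,289),(747,320),(740,347),(617,314)]),.069)
sh("cracker t",t,C([(121,129),(202.5,51),(284,129),(202.5,207)]),.046)
sh("rear t",t,C([(112,62),(60,382)]),.047)
sh("square t",t,C([(117,246),(265,267),(243,414),(93,390)]),.046)
sh("board t",t,D([(20,56),(140,33),(180,161),(57,192)]),.018)
sh("blade s",s,S([(219,234),(267,212),(306,272),(272,301)]),.003)
sh("cracker s",s,S([(157,76),(208,43),(257,76),(208,112)]),.046)
sh("board s",s,S([(472,329),(634,413),(547,569),(377,466)]),.018)
sh("square s",s,S([(45,125),(120,88),(166,143),(92,175)]),.046)
E
```

```text
blade t 
 [[ 0.607   0.0702]
 [ 0.5822 -0.0362]
 [ 0.519  -0.0232]
 [ 0.545   0.0835]] mean [0.5633 0.0236] sides [0.1092 0.0644 0.1098 0.0634] dirs [-103.1303  168.4209   76.3379  -12.0808]
handle t 
 [[ 0.5521 -0.0485]
 [ 0.5297 -0.1344]
 [ 0.5106 -0.1285]
 [ 0.5343 -0.0437]] mean [ 0.5317 -0.0888] sides [0.0887 0.02   0.088  0.0184] dirs [-104.6141  163.0197   74.3687  -15.0812]
cracker t 
 [[0.6795 0.3062]
 [0.7391 0.2483]
 [0.6783 0.1883]
 [0.6201 0.2461]] mean [0.6793 0.2472] sides [0.0831 0.0854 0.0821 0.0846] dirs [ -44.1899 -135.3838  135.2271   45.3095]
rear t 
 [[0.731  0.3142]
 [0.4932 0.344 ]] mean [0.6121 0.3291] sides [0.2397 0.2397] dirs [172.8491  -7.1509]
square t 
 [[0.5917 0.3066]
 [0.5754 0.2011]
 [0.4698 0.2156]
 [0.4875 0.3208]] mean [0.5311 0.261 ] sides [0.1068 0.1065 0.1067 0.1052] dirs [-98.7949 172.1676  80.472   -7.7748]
board t 
 [[ 0.6428 -0.19  ]
 [ 0.6785 -0.3685]
 [ 0.4909 -0.4106]
 [ 0.4486 -0.2307]] mean [ 0.5652 -0.2999] sides [0.1821 0.1922 0.1848 0.1984] dirs [ -78.6814 -167.3738  103.2384   11.8313]
blade s 
 [[ 0.5445  0.0842]
 [ 0.6078  0.0712]
 [ 0.5777 -0.0191]
 [ 0.5218 -0.0222]] mean [0.563  0.0285] sides [0.0647 0.0951 0.056  0.1088] dirs [ -11.643  -108.4483 -176.8335   77.9498]
cracker s 
 [[0.6356 0.2902]
 [0.7222 0.2919]
 [0.725  0.2086]
 [0.6388 0.2035]] mean [0.6804 0.2485] sides [0.0866 0.0834 0.0864 0.0867] dirs [   1.1113  -88.0669 -176.6748   92.1188]
board s 
 [[ 0.6415 -0.1939]
 [ 0.6794 -0.3637]
 [ 0.4825 -0.4076]
 [ 0.4473 -0.2361]] mean [ 0.5627 -0.3003] sides [0.1741 0.2017 0.175  0.1988] dirs [ -77.4216 -167.4575  101.6206   12.2617]
square s 
 [[0.4825 0.3165]
 [0.5886 0.3046]
 [0.568  0.1993]
 [0.4723 0.2184]] mean [0.5279 0.2597] sides [0.1068 0.1073 0.0976 0.0987] dirs [  -6.4131 -101.0701  168.7184   84.0395]
```

The turner is the steel one at top px (297,165); the purple one at (185,262) is the look-alike. The round brown cracker is at (201,123). The square one is at (195,172) and the pink disc is at (92,198), and neither of those is the target. The board is the light one at (387,162); the brown thing at (480,335) is a darker box. Next I'll fit the models and overlay them, mainly to check the lane.

Run:
```python
from h import *
from scipy.optimize import least_squares
np.set_printoptions(precision=4,suppress=True)
t,s=pickle.load(open("cal.pkl","rb"))
C=lambda p:crop(p,4,(150,90)); S=lambda p:crop(p,2.6,(200,120))
M=np.array([(-.032,.055,.003),(.032,.055,.003),(.032,-.055,.003),(-.032,-.055,.003)])
H=np.array([(-.011,-.075,.069),(.011,-.075,.069),(.011,-.165,.069),(-.011,-.165,.069)])
def tf(p,X):
    c,sn=np.cos(p[2]),np.sin(p[2]);  # heading of +y
    return np.c_[p[0]+X[:,0]*sn+X[:,1]*c, p[1]-X[:,0]*c+X[:,1]*sn, X[:,2]]
bt=C([(430+17,240),(592,272),(577,356),(430,322)]) # world: high x = up
# image up = +x world; turner x axis ~ +x world
o=[1,2,3,0]
f=lambda p:np.r_[(proj(t,tf(p,M[o]))-bt).ravel(),(proj(t,tf(p,H))-C([(617,314),(623,289),(747,320),(740,347)])).ravel()]
r=least_squares(f,[.5635,.024,np.radians(76)]);print(r.x,np.degrees(r.x[2]),np.round(r.fun,1))
p=r.x
def grid(ps,img,cam,sc,off,segs,out):
    for P,col in segs:
        q=(proj(cam,P)-off+.5)*sc-.5
        cv2.polylines(img,[np.round(q*8).astype(int)],False,col,1,cv2.LINE_AA,3)
    cv2.imwrite(out,img)
rk=(.6019,.2518,np.radians(82.5))
segs=[]
for X in(-75,75):
    for w in(-42,42): segs.append((tf(rk,np.array([(X+w,-66,34),(X+w,78,34)])/1000),(0,255,0)))
segs.append((tf(rk,np.array([(-125,78,47),(125,78,47)])/1000),(255,0,0)))
a=np.linspace(0,6.3,50);segs.append((np.c_[.6795+.06*np.cos(a),.2475+.06*np.sin(a),0*a+.046],(255,255,0)))
ts=[(tf(p,M[[0,1,2,3,0]]),(0,255,0)),(tf(p,H[[0,1,2,3,0]]),(0,255,0))]
ti=cv2.imread("pics/top0.png");si=cv2.imread("pics/side0.png")
z=lambda i,x0,y0,x1,y1,k:cv2.resize(i[y0:y1,x0:x1],None,fx=k,fy=k,interpolation=cv2.INTER_CUBIC)
grid(0,z(ti,155,90,255,210,5),t,5,(155,90),segs,"pics/o1.png")
grid(0,z(si,200,120,350,255,5),s,5,(200,120),segs+ts,"pics/o2.png")
grid(0,z(ti,250,140,350,185,7),t,7,(250,140),ts,"pics/o3.png")
```

```text
[0.5628 0.0255 1.3126] 75.20659217977442 [-0.1 -0.3 -0.1  0.8 -1.3  0.4 -1.2 -0.3  0.2  0.4  0.4 -0.8  0.9 -0.6
  1.   0.2]
```

View pics/o1.png

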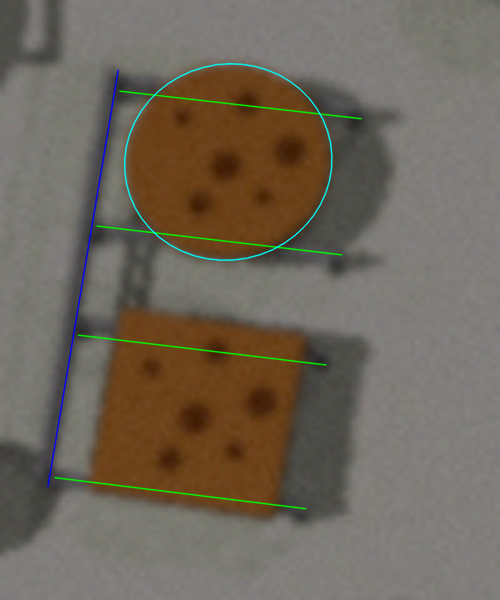

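View pics/o2.png

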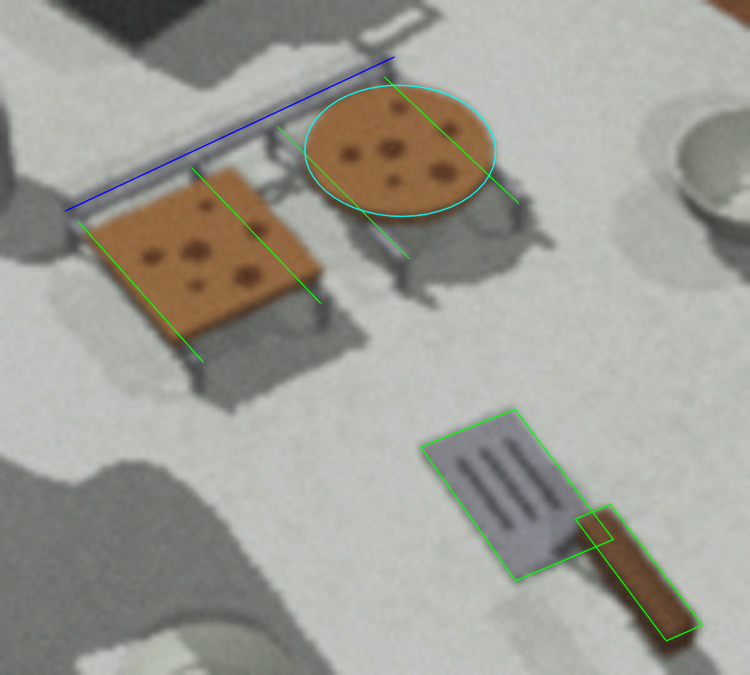

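View pics/o3.png

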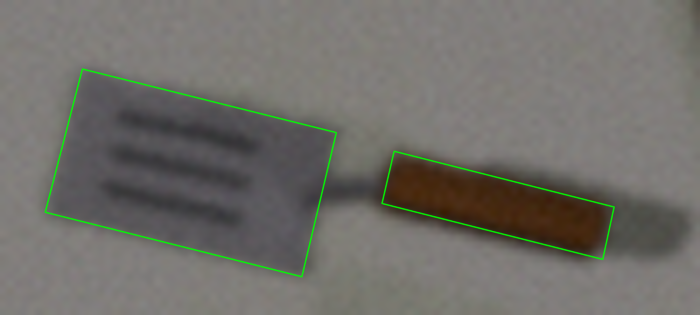

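The overlays fit: lane centre and blade are good to about 2 mm, and the lane leaves 10 mm either side. Now grasping the handle.

```bash
cat >> h.py <<'E'
def ori(head,flip=False):
    # tool y down, tool z = jaw dir = turner x axis
    a=np.radians(head)-np.pi/2
    z=np.array([np.cos(a),np.sin(a),0])*(-1 if flip else 1); y=np.array([0,0,-1.]); x=np.cross(y,z)
    return Ro.from_matrix(np.c_[x,y,z]).as_rotvec()
def dirv(head): return np.array([np.cos(np.radians(head)),np.sin(np.radians(head)),0])
E
python3 - <<'E'
from bench import *
from h import *
np.set_printoptions(precision=3,suppress=True)
print(Ro.from_rotvec(read_orientation()).as_matrix())
h=np.array([.531,-.091,0])
for fl in (0,1):
    print(fl,ik(h+[0,0,.063],ori(75.2,fl)),ik(np.array([.66,.118,.08]),ori(82.5,fl)),ik(np.array([.548,-.42,.08]),ori(82.5,fl)))
E
```

```text
[[ 0.944 -0.     0.329]
 [-0.329 -0.001  0.944]
 [-0.    -1.    -0.001]]
0 [-0.226  0.604  2.002 -0.     0.535  0.032] [ 0.132  0.706  1.677 -0.     0.759  0.263] [-0.698  0.728  1.625 -0.     0.789 -0.567]
1 None [ 0.132  0.706  1.677 -0.     0.759 -2.879] [-0.698  0.728  1.625 -0.     0.789  2.575]
```

Run:
```python
from bench import *
from h import *
np.set_printoptions(precision=4,suppress=True)
h=np.array([.531,-.091,0]);o=ori(75.2)
move_to(h+[0,0,.2],o)
move_linear(h+[0,0,.063],rate=.12,stop_force=15) and print("STOP")
clamp(100); print(read_gripper_width(),read_ee_pos(),read_ft_force())
move_linear(h+[0,0,.093],rate=.1)
wait(.2);print(read_gripper_width(),read_ee_pos(),read_ft_force(),read_ft_torque(),read_t())
for n in("top","side"): cv2.imwrite(f"pics/{n}1.png",get_image(n)["frame"][:,:,::-1])
si=cv2.imread("pics/side1.png");ti=cv2.imread("pics/top1.png")
z=lambda i,x0,y0,x1,y1,k:cv2.resize(i[y0:y1,x0:x1],None,fx=k,fy=k,interpolation=cv2.INTER_CUBIC)
cv2.imwrite("pics/g1.png",np.vstack([z(si,230,150,390,270,4)]));cv2.imwrite("pics/g2.png",z(ti,230,110,390,220,4))
```

```text
0.020399470701992304 [ 0.5311 -0.091   0.0631] [-1.1754 -0.2233  3.5752]
0.020465736672769932 [ 0.5306 -0.0909  0.0924] [ 0.4843 -0.0365 -1.2339] [-0.125   0.0518  0.0027] 5.4833
```

View pics/g1.png

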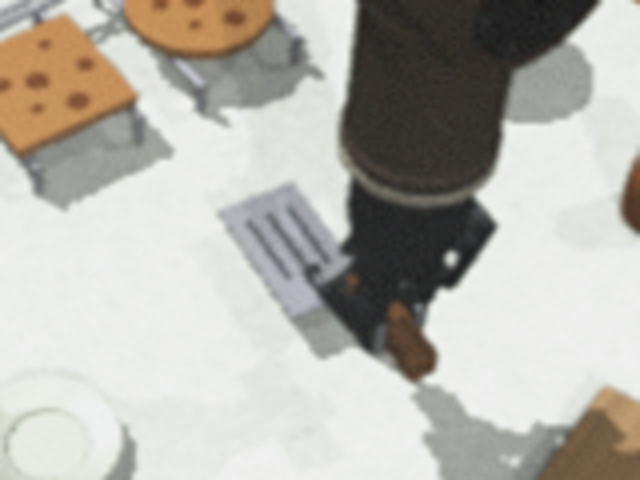

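View pics/g2.png

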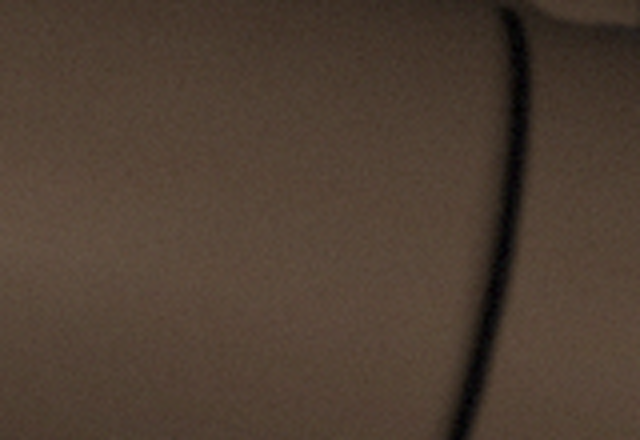

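The turner is gripped: width is 20.4 mm and the tool weight changed by about 1.3 N. In the side crop the blade's front corners are at (220,212) and (290,183), and it looks level. Moving to the pre-insert pose and checking the blade by overlay.

```bash
cat >> h.py <<'E'
HR=82.5; RK=np.array([.6019,.2518]); LX=.0755
def tf(p,X):
    c,sn=np.cos(p[2]),np.sin(p[2]); X=np.asarray(X,float)
    return np.c_[p[0]+X[:,0]*sn+X[:,1]*c, p[1]-X[:,0]*c+X[:,1]*sn, X[:,2]]
def rackpt(x,y): return tf((RK[0],RK[1],np.radians(HR)),[(x,y,0)])[0]
def tcp_for(o,head,zb): # blade underside height zb
    return np.array([o[0],o[1],0])-.1208*dirv(head)+[0,0,.063+zb]
E
cat > ov.py <<'E'
from bench import *
from h import *
def overlay(name,org,head,zb,box=(190,110,390,270),k=4):
    d=get_image("side");x0,y0,x1,y1=box
    img=cv2.resize(d["frame"][y0:y1,x0:x1,::-1].copy(),None,fx=k,fy=k,interpolation=cv2.INTER_CUBIC)
    B=np.array([(-.032,.055,.003),(.032,.055,.003),(.032,-.055,.003),(-.032,-.055,.003),(-.032,.055,.003)]);B[:,2]+=zb
    q=(proj(d,tf((org[0],org[1],np.radians(head)),B))-(x0,y0)+.5)*k-.5
    cv2.polylines(img,[np.round(q*8).astype(int)],False,(0,255,0),1,cv2.LINE_AA,3)
    for w in(-.042,.042):
        q=(proj(d,tf((*RK,np.radians(HR)),[(.075+w,-.066,.034),(.075+w,.078,.034)]))-(x0,y0)+.5)*k-.5
        cv2.polylines(img,[np.round(q*8).astype(int)],False,(0,0,255),1,cv2.LINE_AA,3)
    cv2.imwrite(f"pics/{name}.png",img)
E
python3 - <<'E'
from ov import *
np.set_printoptions(precision=4,suppress=True)
org=rackpt(LX,-.165)
move_linear(tcp_for(org,HR,.05),ori(HR),rate=.12)
move_linear(tcp_for(org,HR,.014),rate=.1)
wait(.2)
p=read_ee_pos();print(p,tcp_for(org,HR,.014),read_ft_force(),read_ft_torque(),read_t())
zb=p[2]-.063; o=p+.1208*dirv(HR)
overlay("pre",o,HR,zb)
E
```

```text
[ 0.6398 -0.0415  0.0777] [ 0.6394 -0.0414  0.077 ] [-0.3016 -0.0266 -2.1893] [-0.1377 -0.0043  0.0224] 7.45
```

View pics/pre.png

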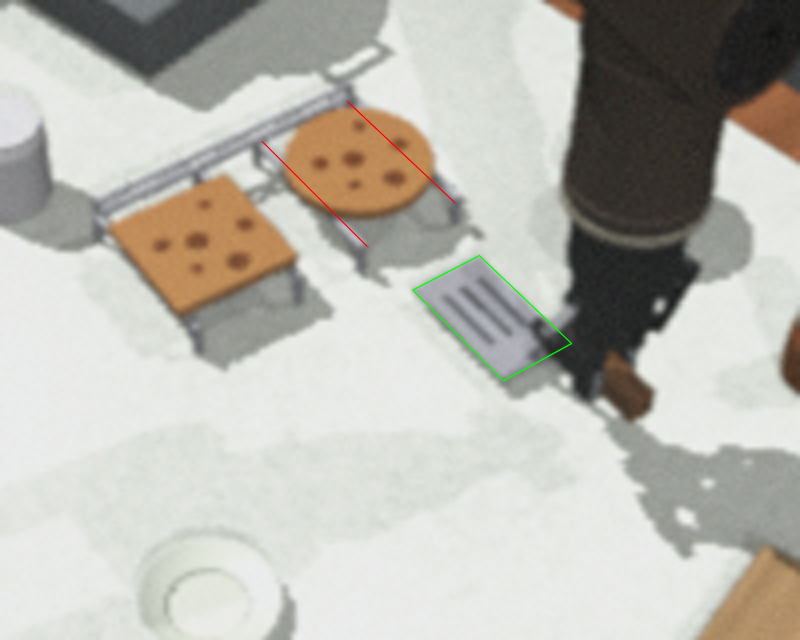

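The overlay matches the blade to about 1 px (corners (414,290), (480,256), (502,380)), level and in line with the lane. Sliding it in.

Run:
```python
from ov import *
np.set_printoptions(precision=4,suppress=True)
f0=read_ft_force()
org=rackpt(LX,-.003)
st=move_linear(tcp_for(org,HR,.014),rate=.06,stop_force=6)
wait(.1);p=read_ee_pos();print(st,p,tcp_for(org,HR,.014),f0,read_ft_force(),read_t())
overlay("ins",p+.1208*dirv(HR),HR,p[2]-.063)
```

```text
False [0.6606 0.1191 0.077 ] [0.6606 0.1192 0.077 ] [-0.8616 -0.28   -1.106 ] [ 0.1398  0.2443 -0.8323] 10.45
```

View pics/ins.png

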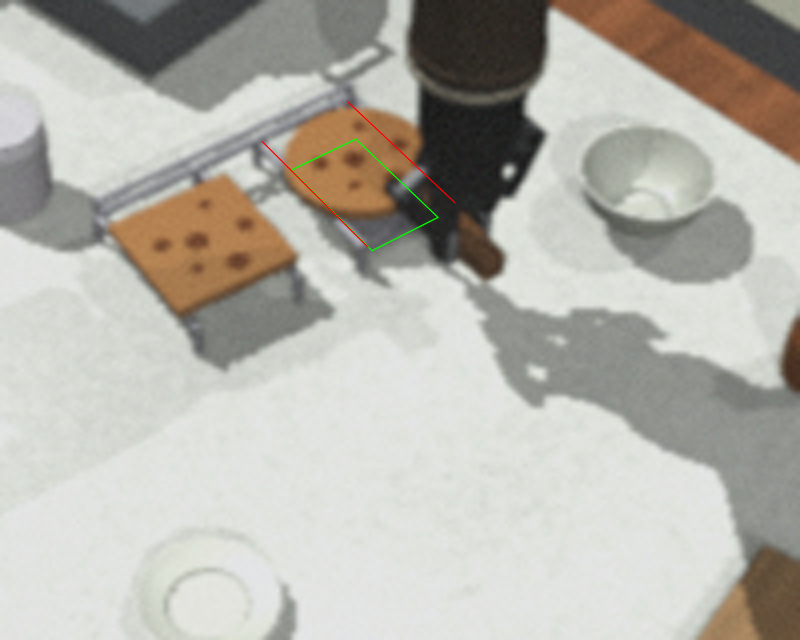

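No contact on the way in; the blade lies centred under the round cracker (355,160). Lifting slowly.

Run:
```python
from ov import *
np.set_printoptions(precision=4,suppress=True)
org=rackpt(LX,-.003)
move_linear(tcp_for(org,HR,.045),rate=.03)
move_linear(tcp_for(org,HR,.10),rate=.05)
wait(.4);p=read_ee_pos();print(p,read_ft_force(),read_ft_torque(),read_t(),read_gripper_width())
overlay("lift",p+.1208*dirv(HR),HR,p[2]-.063,box=(220,70,400,210))
```

```text
[0.6606 0.1192 0.1629] [ 0.2754  0.1678 -2.2708] [-0.2243  0.0707  0.0028] 13.3333 0.02064135167579733
```

View pics/lift.png

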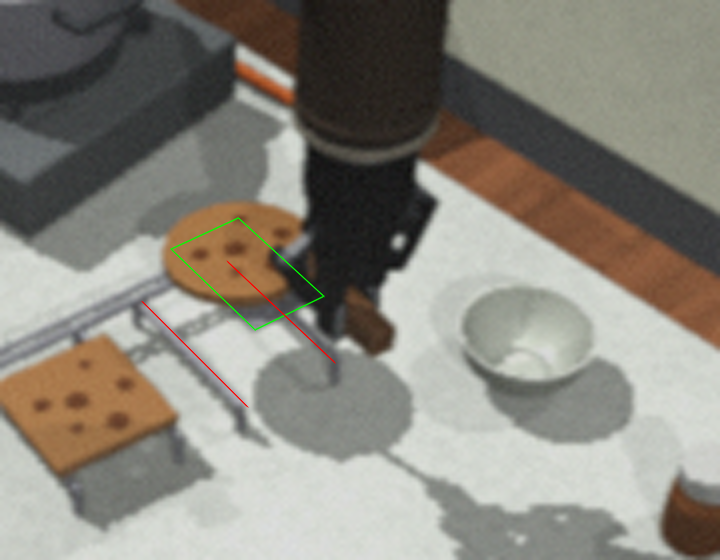

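The cracker rides flat on the blade with its centre near crop (237,250), clear of the rack and the fingers. Carrying it to the board.

Run:
```python
from ov import *
np.set_printoptions(precision=4,suppress=True)
bd=np.array([.564,-.300,0]); org=bd-.006*dirv(HR)
move_linear(tcp_for(org,HR,.10),rate=.1)
wait(.2)
move_linear(tcp_for(org,HR,.045),rate=.06)
wait(.3);p=read_ee_pos();print(p,read_ft_force(),read_ft_torque(),read_t(),read_gripper_width())
overlay("brd",p+.1208*dirv(HR),HR,p[2]-.063,box=(310,200,490,335))
```

```text
[ 0.5475 -0.4258  0.1083] [ 0.2381  0.9153 -2.4876] [-0.2079  0.0228  0.0404] 20.6667 0.02050872599878863
```

View pics/brd.png

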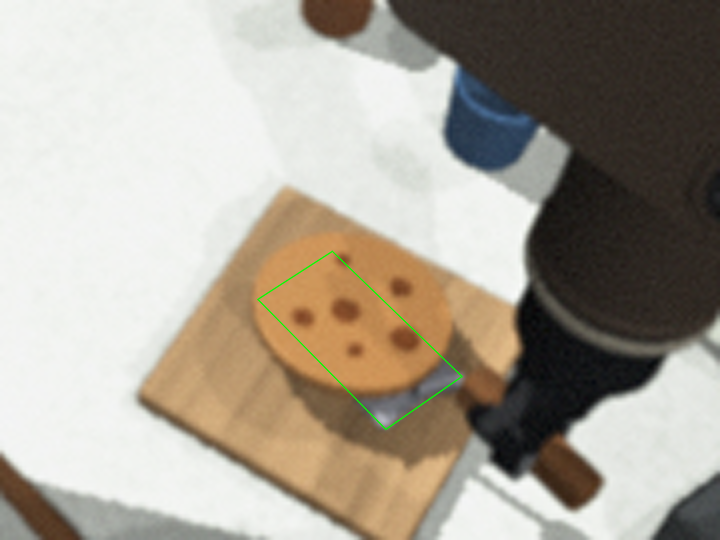

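```bash
python3 - <<'E'
from h import *
t,s=pickle.load(open("cal.pkl","rb"))
c=ray(s,crop([(353,310)],4,(310,200)),.060)[0];o=np.array([.5475,-.4258,0])+.1208*dirv(HR)
print(c,o,(c-o)@dirv(HR),c[:2]-[.564,-.3])
E
python3 - <<'E'
from bench import *
from h import *
np.set_printoptions(precision=4,suppress=True)
p=read_ee_pos(); p[:2]=tcp_for(np.array([.564,-.300,0])-.006*dirv(HR),HR,0)[:2]
f0=read_ft_force()
st=move_linear(np.r_[p[:2],.063+.016],rate=.02,stop_force=4)
wait(.4);print(st,read_ee_pos(),f0,read_ft_force(),read_ft_torque(),read_t())
E
```

```text
[ 0.56902422 -0.295184    0.06      ] [ 0.56326756 -0.30603346  0.        ] 0.01150803735926757 [0.00502422 0.004816  ]
True [ 0.5474 -0.4259  0.0811] [-0.2727  0.1784 -2.2047] [-0.279  -1.6092  5.547 ] [ 0.0703 -0.0712  0.0498] 22.325
```

The blade touched the board at 18.1 mm, as expected, and the cracker is about 7 mm from the board's middle. Releasing now.

Run:
```python
from ov import *
np.set_printoptions(precision=4,suppress=True)
wait(.3);open_jaws();wait(.3)
p=read_ee_pos();print(read_gripper_width(),read_ft_force())
move_linear(p+[0,0,.14],rate=.08)
move_to(np.array([.45,-.05,.35]),ori(HR)) if ik(np.array([.45,-.05,.35]),ori(HR)) is not None else print("no ik")
wait(.3);print(read_ft_force(),read_t())
overlay("rel",p+.1208*dirv(HR),HR,.018,box=(310,200,490,335))
d=get_image("top");cv2.imwrite("pics/relt.png",cv2.resize(d["frame"][90:250,310:512,::-1],None,fx=3.9,fy=3.7,interpolation=cv2.INTER_CUBIC))
```

```text
0.08536625286222048 [ 0.1057 -0.0951  0.3889]
[ 0.2036 -0.1096  0.4282] 27.2833
```

View pics/rel.png

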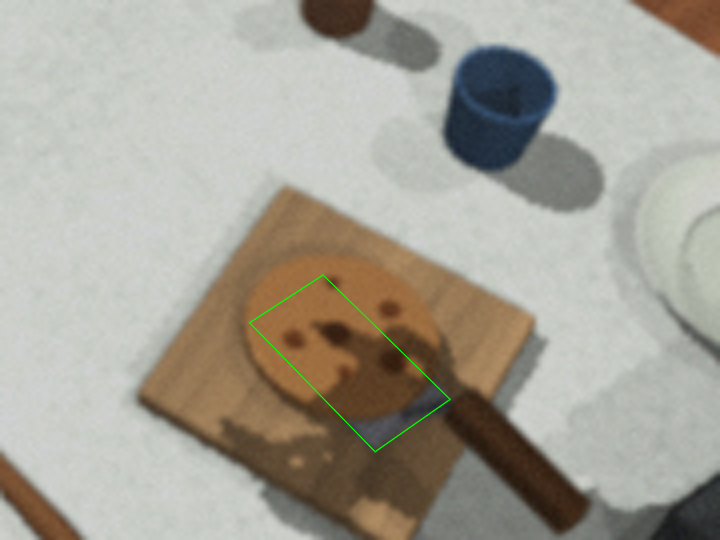

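View pics/relt.png

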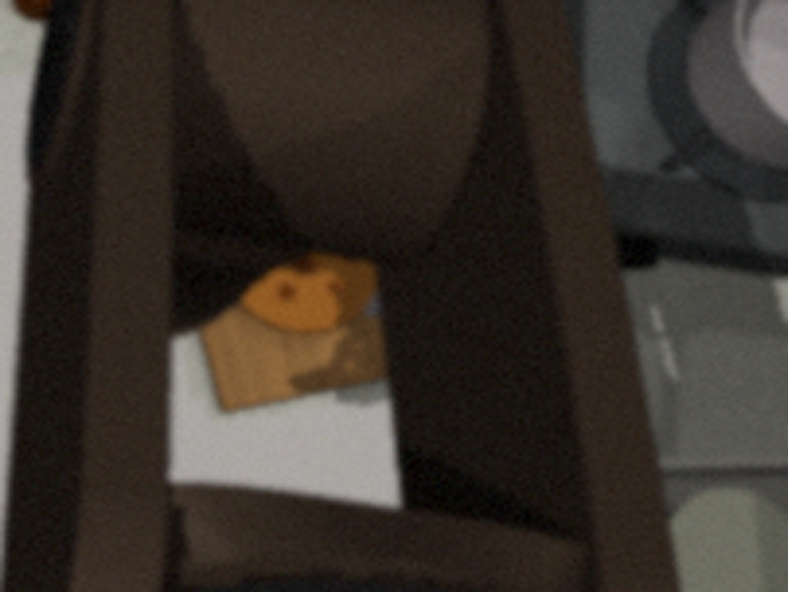

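The turner lies where the overlay predicts, blade flat, with the cracker centred on it and the arm clear of both. Handing in.

Run:
```python
from bench import *
from h import *
t,s=pickle.load(open("cal.pkl","rb"))
c=ray(s,crop([(343,336)],4,(310,200)),.033)[0];print(c[:2]-[.564,-.3])
close_job();print(read_t())
```

```text
[0.00273272 0.00414278]
the job is handed in; nothing more can be done
the job is handed in; nothing more can be done
```

I lifted the round cracker off the rack on the steel turner and lowered it onto the middle of the board. I let go only after the blade touched the board, then handed in at about 27 s of the 58 s allowed. The interface gave no verdict.

**Final checks:**
- **Turner:** the blade met the board at 18.1 mm. After release, the side view shows it flat on the board where my overlay predicted.
- **Cracker:** it lies flat on the blade, about 5 mm from the board's middle. It was about 12 mm from the blade's centre when I measured it just before lowering.
- **Gripper:** it was open and the arm well clear at the end, with only about 0.4 N on the tool. I saw no sign of the fingers touching the cracker.

**Limits:** the arm mostly hid the board in the last top view, so these final checks rest on the side camera and the force reading. No check failed or disagreed.

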